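Check a turned spindle for run-out in V-blocks

ROBOT

A 7-joint arm with a two-finger parallel gripper is mounted at the origin on the work surface. World frame = base frame: x ahead of the robot, y to its left, z up, the work surface at z = 0. Lengths are in mm, angles in rad, forces in N, time in s.
With the tool pointing down it reaches from about 425 to 875 mm from the base axis. Payload 9.9 kg.
Tool frame: the origin (TCP) lies between the finger pads; the fingertips stand 25 mm ahead of it and the grasp point (between the pads) lies 6 mm ahead of it; z points along the fingers, y is the line along which they close (so a half turn about z gives the same grasp; the last joint's range is limited). The gripper opens to 85 mm and grips with 20 to 120 N. Pads are 22 mm wide; open, the fingers measure 114 mm over their backs; the gripper's body (76 mm by 85 mm) begins 54 mm behind the grasp point. The pads swing forward as they close: fully open they stand 13 mm farther back than shut.
Start: joints at [-1.392, 0.576, 0.025, 1.437, -0.015, 1.129, -0.057], TCP at [175.348, 651.83, 224.389] pointing down, gripper open.
Joint ranges: [-2.76, 2.76], [-0.34, 2.15], [-1.52, 1.57], [0.19, 2.46], [-1.09, 4.23], [0.17, 1.99], [-2.82, 2.82]. Speed limits (rad/s): [2.22, 2.22, 3.01, 3.01, 3.14, 3.14, 3.14].

INTERFACE

Orientations are given as a rotation vector (axis times angle).
In Python, from workcell import manip gives the robot as it stands.
- The arm moves only by the tool send_rows, never from a script. Its arguments are lists of equal length, an entry for each row: "grip": the closure, from 0 (fully open) to 1 (shut); "travel": the shift along the world's x, y, z in mm, a list of three; "turn": the turn, a rotation vector about the world's x, y, z in rad, a list of three. A call has 1 to 10 rows; each row shifts and turns the commanded pose from where the row before left it; what a row does not reach is not made up. A row lasts 1/10 s, in which the tool goes at most 50 mm and 8.59 degrees, less where a joint would pass 70% of its speed; a pose out of reach is approached as far as the arm can. A call is refused whole if a number of a shift passes 50 or a number of a turn 0.15, either way. A call with a gripper value outside its range is refused whole. The fingers move at their own pace and stop on an object; "grip_force" is the grip in N (left out, the last holds). Time passes only in rows, so rows that do not move let the fingers close. It gives the time, the measured TCP pose, the force, the opening and the grip force at its end, in the units of the state.
- manip.read_state(): the state, without advancing time (a new reading comes with each control period).
- manip.read_camera(name): name is "scene" or "top"; returns a dict with "color" (480x640x3 uint8, red, green, blue), "z_map" (480x640 float32, mm along the optical axis (not along the pixel's ray), 0 where there is no reading), "mtx" (3x3 intrinsics, pixels), "extrinsics" (4x4, takes a point from world to camera coordinates). Camera axes: x right, y down, z forward; pixel columns grow to the right and rows downward; lengths in mm; the calibration is good to about 2 mm. A picture is of the moment at which its call begins.
- manip.hand_in(): hands the job in; it is judged then, once.
Trained networks look in a picture, given as the dict that the camera call returned (one of the last four; its "shot" number tells which), for a name from the list of things; names that differ only in an ending like _2 or _b are one class to them, and where a whole thing is asked for, a point or a joint stands for the part that bears it (a point fixed in the world has none). Each returns a list of dicts, best first, with "conf" (0 to 1); they miss things now and then, are a little off and sometimes report something else, mostly with a low value. They report only what shows in the picture. A call takes as long as a camera call.
- manip.look_for(picture, name): "extent" ([left, top, right, bottom] in pixels, round what is visible of it).
- manip.spot_point(picture, name): "xy" ([column, row] in pixels: a listed point, or the origin of a listed thing).
The state is a dict: "time_s": time; "joint_pos": joint angles; "joint_velocities": joint speeds; "tau": joint torques, N m; "tool_pos": TCP position; "ee_rot": TCP orientation; "ft_force": force on the tool from outside, world axes, zero at the start; "ft_torque": the same for the moment, N m; "opening": finger opening in mm; "finger_force": force on a finger pad.
Only numpy, scipy, OpenCV 4.12 (cv2) and the standard library are available. Lean on these libraries where they do the work, as an engineer would, in place of code of your own. Each camera call takes 0.05 s, during which the arm holds its last target. There are 200 camera calls.

TASK

On the bench are two V-block stations, each with a turned wooden spindle under a dial indicator. At the one whose spindle ends in a round ball, push the indicator all the way down to its stop so that its sprung plunger bears on the wood; then, with it still down, swing the spindle's steel cross bar over from the side it leans to until it leans about 45 degrees to the other side, so that the dial shows the run-out. Leave the indicator down and the spindle turned, and do not touch the other station, whose spindle ends in a square block.

Things in the scene. Friction and masses are not known exactly. Their poses are not given: they have to be found in the camera images.
- ball_station: Station to use, fixed: 160 x 170 mm steel base, two V-blocks, spindle along y, its axis 75 mm above the bench; its end at y = -106 mm is a 48 mm wooden ball. Origin: on the bench under the spindle's middle and the indicator; z up. Radial steel cross bar, 12 mm thick, on a 40 mm hub at y = +130 mm, with an 18 mm ball knob centred 76 mm from the spindle's axis. 202 mm tall column at x = -80, y = 0.
- indicator (a joint): Slide down (m) of the dial indicator above the station's origin: 0 up, 0.050 at its stop; starts at 0 to 0.015. Round press pad on its top, 32 mm across, pad top 225 mm above the bench at 0 (175 mm at the stop); dial 54 mm, faces +x. Pushing takes 5 to 8 N; it stays where left. From about 0.036 the sprung plunger bears on the spindle, pressed in 11 to 15 mm at the stop.
- spindle (a joint): Turn (rad) of the ball-ended spindle about the station's y: 0 with the cross bar upright, negative leaning to the station's -x (column) side, positive to +x; stops at -1.15 and +1.15. Starts at -0.65 to -0.35. It turns in place in the V-blocks (about 2 N at the bar) and stays where left. The wood under the plunger is 2 mm off centre.
- block_station: The other station, to be left alone: fixed, the same in form, sizes and axes, with its own spindle, cross bar and indicator, but its spindle ends at y = -106 mm in a 42 mm square wooden block instead of a ball. Origin: on the bench under the spindle's middle; z up.

How it is judged (in metres and radians):
On the way, in this order (a step that is already met when the one before it is completed fails the run):
1. the indicator of the ball-ended spindle is pushed down to its stop (within 8 mm) while the cross bar still leans to its starting side (value of joint indicator above 0.042 m and value of joint spindle below -0.2 rad), for 0.2 s.
2. with the indicator still down, the cross bar is swung over to the other side, leaning at least 30 degrees (value of joint indicator above 0.042 m and value of joint spindle above 0.524 rad), for 0.2 s.
At the end, for the whole second after the job is handed in: At the ball-ended spindle's station the indicator is down within 8 mm of its stop, its plunger pressed on the wood, and the cross bar leans at least 30 degrees (0.524 rad) to the side opposite to its start and is at rest (all of step 2 and velocity of joint spindle below 0.1 rad/s); the robot touches nothing.
It fails at once if the other station is touched with more than 3 N (contact force between any of the fingers, the arm and block_station above 3 N).
It also fails if it takes over 40 s, if anything falls off the work surface, if the arm or the gripper's body presses on something with over 40 N, if the wrist force passes 120 N, or if a joint passes its speed limit or range.

## Working session

There is one attempt and no reset: what is moved stays moved. The work goes in short steps, Python scripts to look and compute and a tool call to move; the robot and the scene stay as the last step left them, time stands still between calls to the robot, and variables do not carry over. Pictures are saved under pics/ and viewed, at most 10 in all, crops included, and the job is handed in when it is done.

Besides the shell and the picture viewer there is one more tool, called after "Request:" by a JSON object that holds its "api" and its "payload". send_rows: Moves the arm, as the interface text tells. Its arguments: {"type":"object","properties":{"grip":{"type":"array","items":{"type":"number"}},"travel":{"type":"array","items":{"type":"array","items":{"type":"number"}}},"turn":{"type":"array","items":{"type":"array","items":{"type":"number"}}},"grip_force":{"type":"number"}},"required":["grip","travel","turn"]}

```bash
mkdir -p pics; cat > h.py <<'E'
import numpy as np, cv2
from workcell import manip
def cloud(p):
    z=p["z_map"].astype(float); K=np.array(p["mtx"]); E=np.array(p["extrinsics"])
    v,u=np.mgrid[:z.shape[0],:z.shape[1]]
    c=np.stack([(u-K[0,2])/K[0,0]*z,(v-K[1,2])/K[1,1]*z,z],-1)
    w=(c-E[:3,3])@E[:3,:3]; w[z<=0]=np.nan
    return w
def proj(p,X):
    K=np.array(p["mtx"]); E=np.array(p["extrinsics"]); c=E[:3,:3]@np.array(X,float)+E[:3,3]; q=K@c; return q[:2]/q[2]
E
python3 - <<'E'
from h import *
s=manip.read_state();print(s["tool_pos"],s["ee_rot"],s["opening"],s["time_s"])
for n in["scene","top"]:
    p=manip.read_camera(n);cv2.imwrite(f"pics/{n}1.png",p["color"][:,:,::-1]);w=cloud(p)
    E=np.array(p["extrinsics"]);print(n,"cam at",-E[:3,:3].T@E[:3,3])
    for k in["ball_station","block_station","indicator","spindle"]:
        for d in manip.look_for(p,k)[:3]:print(k,"box",d)
        for d in manip.spot_point(p,k)[:3]:
            u,v=[int(round(x)) for x in d["xy"]];print(k,"pt",d,w[min(v,479),min(u,639)].round())
    np.savez(f"{n}1.npz",w=w)
E
```

```text
[175.19101044 651.3736274  223.53358115] [-4.11483351e-01 -3.11437117e+00  2.63815006e-03] 85.64730007621257 0.0
scene cam at [847.68450443 464.15128011 584.36466795]
ball_station box {'extent': [331.3, 229.8, 521.8, 420.7], 'conf': 0.76}
ball_station box {'extent': [331.3, 278.1, 523.6, 404.5], 'conf': 0.6}
ball_station pt {'xy': [396.9, 359.2], 'conf': 0.61} [531. 205.  12.]
block_station box {'extent': [209.4, 130.3, 304.2, 259.3], 'conf': 0.89}
block_station pt {'xy': [246.5, 228.2], 'conf': 0.94} [ 598. -126.   82.]
indicator box {'extent': [388.9, 236.0, 455.0, 312.3], 'conf': 0.92}Traceback (most recent call last):
  File "<stdin>", line 8, in <module>
ValueError: it knows: ball_station, block_station
```

```bash
python3 - <<'E'
from h import *
for n in["scene","top"]:
    p=manip.read_camera(n);cv2.imwrite(f"pics/{n}1.png",p["color"][:,:,::-1]);w=cloud(p)
    E=np.array(p["extrinsics"]);print(n,"cam at",-E[:3,:3].T@E[:3,3])
    for k in["ball_station","block_station","indicator","spindle"]:
        for d in manip.look_for(p,k)[:3]:print(k,"box",d)
    for k in["ball_station","block_station"]:
        for d in manip.spot_point(p,k)[:3]:
            u,v=[int(round(x)) for x in d["xy"]];print(k,"pt",d,w[min(v,479),min(u,639)].round())
    np.savez(f"{n}1.npz",w=w,mtx=p["mtx"],extrinsics=p["extrinsics"])
E
```

```text
scene cam at [847.68450443 464.15128011 584.36466795]
block_station box {'extent': [207.3, 130.3, 304.4, 261.0], 'conf': 0.83}
indicator box {'extent': [387.8, 241.0, 453.3, 311.3], 'conf': 0.57}
spindle box {'extent': [331.7, 279.9, 524.6, 401.6], 'conf': 0.74}
ball_station pt {'xy': [398.3, 359.7], 'conf': 0.57} [531. 207.  12.]
block_station pt {'xy': [243.6, 227.3], 'conf': 0.83} [ 597. -136.   78.]
top cam at [447.99393315   3.94692792 760.74292376]
ball_station box {'extent': [76.9, 201.8, 261.8, 312.8], 'conf': 0.97}
block_station box {'extent': [359.6, 184.4, 535.1, 292.8], 'conf': 0.88}
indicator box {'extent': [137.9, 218.3, 193.1, 304.7], 'conf': 0.87}
spindle box {'extent': [72.7, 212.7, 264.9, 290.6], 'conf': 0.82}
spindle box {'extent': [137.8, 215.8, 194.0, 304.5], 'conf': 0.73}
ball_station pt {'xy': [193.7, 248.5], 'conf': 0.65} [516. 179.  80.]
```

View pics/scene1.png

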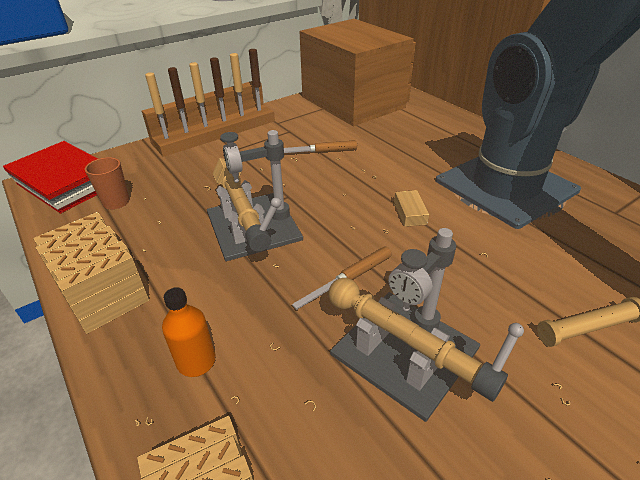

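View pics/top1.png

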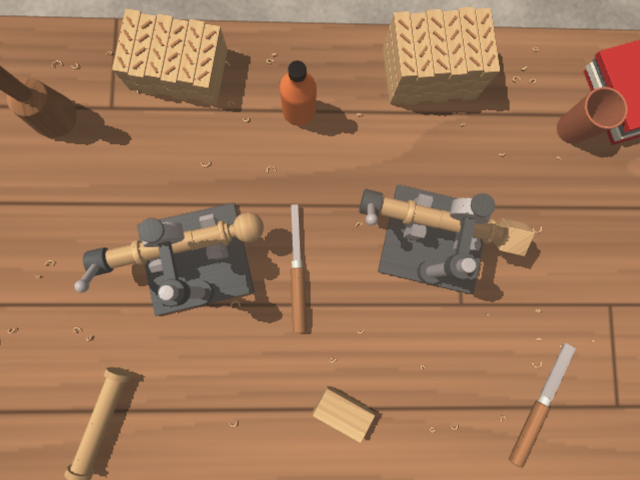

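The scene shows the ball station at right: ball (344,294), pad (413,258), knob (516,330). In the top view it is at left: ball (248,227), pad (151,231), hub (95,260), knob (82,286), column (167,292). The block station is at (440,235).

```bash
python3 - <<'E'
from h import *
for n,pts in dict(top=dict(ball=(248,227),pad=(151,231),col=(167,292),knob=(82,286),hub=(95,260)),scene=dict(ball=(344,292),pad=(413,257),col=(445,236),knob=(516,330))).items():
    w=np.load(n+"1.npz")["w"]
    for k,(u,v) in pts.items():
        a=w[v-4:v+5,u-4:u+5].reshape(-1,3); zz=np.nanmax(a[:,2]) ; print(n,k,np.nanmedian(a,0).round(1),zz.round(1))
w=np.load("top1.npz")["w"]
# pad: pixels near pad with z 200..230
def seg(u0,v0,u1,v1,z0,z1):
    a=w[v0:v1,u0:u1].reshape(-1,3); a=a[(a[:,2]>z0)&(a[:,2]<z1)]; return a
a=seg(130,212,175,250,205,232); print("pad",len(a),a.mean(0),(a.min(0)+a.max(0))/2,a.max(0)-a.min(0))
a=seg(150,275,185,310,190,215); print("col",len(a),a.mean(0),a.max(0)-a.min(0))
from scipy.optimize import least_squares
a=seg(225,205,270,250,70,110); r=least_squares(lambda c:np.linalg.norm(a-c,axis=1)-24,a.mean(0)-[0,0,15],loss="soft_l1");print("ball",r.x,r.cost,len(a))
a=seg(72,278,92,298,115,170); print("knob",len(a),a.mean(0),a.max(0),a.min(0))
r=least_squares(lambda c:np.linalg.norm(a-c,axis=1)-9,a.mean(0)-[0,0,5],loss="soft_l1");print("knob",r.x)
E
```

```text
top ball [547.1  93.8  98.6] 101.8
top pad [524.1 198.5 213.6] 215.7
top col [448.2 179.5 202.8] 205.3
top knob [456.4 312.6 147.1] 151.5
top hub [496.  322.   95.2] 98.6
scene ball [558.7 109.4  93.9] 98.9
scene pad [526.6 200.4 213.9] 215.7
scene col [452.8 186.4 201.7] 204.5
scene knob [461.3 320.  146.5] 150.8
pad 503 [525.91271466 198.45961878 213.52094669] [525.95799724 198.85254022 212.54889829] [29.56566089 30.86615359  8.61136156]
col 229 [448.39693954 178.87411815 201.38592227] [17.81575689 19.42777665 15.57176873]
ball [550.73156006  97.51171045  75.87741282] 1512.8657362011782 889
knob 174 [458.75493808 314.02720316 143.68623196] [468.2227765  323.60666235 151.49073197] [449.59059539 307.4192022  121.94908983]
knob [457.95544432 316.28798265 140.05409978]
```

Request:
{"api": "send_rows", "payload": {"grip": [1, 1, 1, 1, 1, 1, 1, 1, 1, 1], "travel": [[0, 0, 30], [0, 0, 30], [20, -25, 0], [20, -25, 0], [20, -25, 0], [20, -25, 0], [20, -25, 0], [20, -25, 0], [20, -25, 0], [20, -25, 0]], "turn": [[0, 0, 0], [0, 0, 0], [0, 0, 0.06], [0, 0, 0.06], [0, 0, 0.06], [0, 0, 0.06], [0, 0, 0.06], [0, 0, 0.06], [0, 0, 0.06], [0, 0, 0.06]]}}

```text
time_s: 2.0
tool_pos: [336.1, 450.7, 284.6]
ee_rot: [-0.344, 3.122, 0.0]
ft_force: [-0.2, 0.3, 0.3]
opening: 0.2
finger_force: 0.0
```

Request:
{"api": "send_rows", "payload": {"grip": [1, 1, 1, 1, 1, 1, 1, 1, 1, 1], "travel": [[20, -25, 0], [20, -25, 0], [20, -25, 0], [20, -25, 0], [20, -25, 0], [20, -25, 0], [20, -25, 0], [20, -25, 0], [20, -25, 0], [11, -28, 0]], "turn": [[0, 0, 0.03], [0, 0, 0], [0, 0, 0], [0, 0, 0], [0, 0, 0], [0, 0, 0], [0, 0, 0], [0, 0, 0], [0, 0, 0], [0, 0, 0]]}}

```text
time_s: 3.0
tool_pos: [527.6, 197.8, 284.3]
ee_rot: [-0.387, 3.117, 0.0]
ft_force: [0.1, 0.5, -0.3]
opening: 0.1
finger_force: 0.0
```

```bash
python3 - <<'E'
from h import *
from scipy.spatial.transform import Rotation as R
s=manip.read_state();print(s["tool_pos"],s["opening"],s["time_s"],s["ft_force"]);print(R.from_rotvec(s["ee_rot"]).as_matrix().round(3))
p=manip.read_camera("scene");cv2.imwrite("pics/scene2.png",p["color"][:,:,::-1])
E
```

```text
[527.64535887 197.83800506 284.33632597] 0.12490992081271864 3.0 [ 0.13910094  0.4937214  -0.33216973]
[[-0.97  -0.244  0.001]
 [-0.244  0.97   0.   ]
 [-0.001 -0.    -1.   ]]
```

View pics/scene2.png

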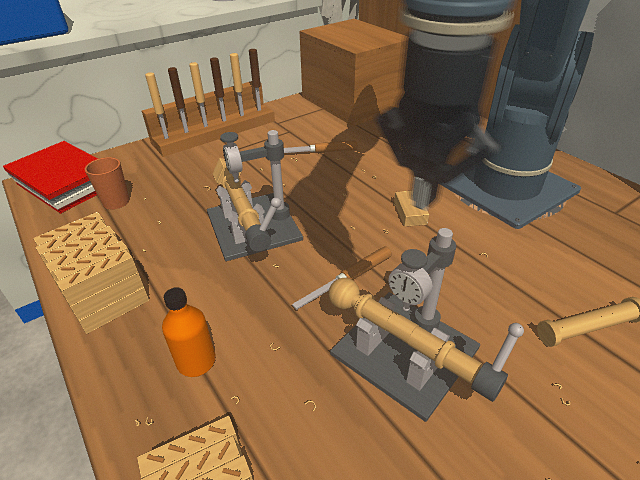

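The fingertips (421,205) are right above the pad (413,257), so I press down.

Request:
{"api": "send_rows", "payload": {"grip": [1, 1, 1, 1, 1, 1, 1, 1, 1, 1], "travel": [[0, 0, -20], [0, 0, -15], [0, 0, -7], [0, 0, -7], [0, 0, -7], [0, 0, -7], [0, 0, -6], [0, 0, -6], [0, 0, -5], [0, 0, -2]], "turn": [[0, 0, 0], [0, 0, 0], [0, 0, 0], [0, 0, 0], [0, 0, 0], [0, 0, 0], [0, 0, 0], [0, 0, 0], [0, 0, 0], [0, 0, 0]]}}

```text
time_s: 4.05
tool_pos: [526.4, 198.9, 202.3]
ee_rot: [-0.387, 3.118, 0.0]
ft_force: [-1.1, 0.1, 5.3]
opening: 0.1
finger_force: 2.5
```

Request:
{"api": "send_rows", "payload": {"grip": [1, 1, 1, 1, 1], "travel": [[0, 0, -1], [0, 0, -1], [0, 0, -1], [0, 0, 0], [0, 0, 0]], "turn": [[0, 0, 0], [0, 0, 0], [0, 0, 0], [0, 0, 0], [0, 0, 0]]}}

```text
time_s: 4.55
tool_pos: [526.3, 198.9, 199.5]
ee_rot: [-0.387, 3.117, 0.0]
ft_force: [-2.3, -0.8, 4.1]
opening: -0.4
finger_force: 2.1
```

Request:
{"api": "send_rows", "payload": {"grip": [1, 1, 1, 1, 1], "travel": [[0, 0, -1], [0, 0, -1], [0, 0, -1], [0, 0, 0], [0, 0, 0]], "turn": [[0, 0, 0], [0, 0, 0], [0, 0, 0], [0, 0, 0], [0, 0, 0]]}}

```text
time_s: 5.05
tool_pos: [526.4, 198.8, 196.2]
ee_rot: [0.387, -3.118, 0.0]
ft_force: [-1.7, 0.1, 2.0]
opening: -0.0
finger_force: 1.0
```

```bash
python3 - <<'E'
from h import *
p=manip.read_camera("scene");c=p["color"][180:430,310:560,::-1];cv2.imwrite("pics/scene3.png",cv2.resize(c,None,fx=2.3,fy=2.3))
E
```

```text
(no output)
```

View pics/scene3.png

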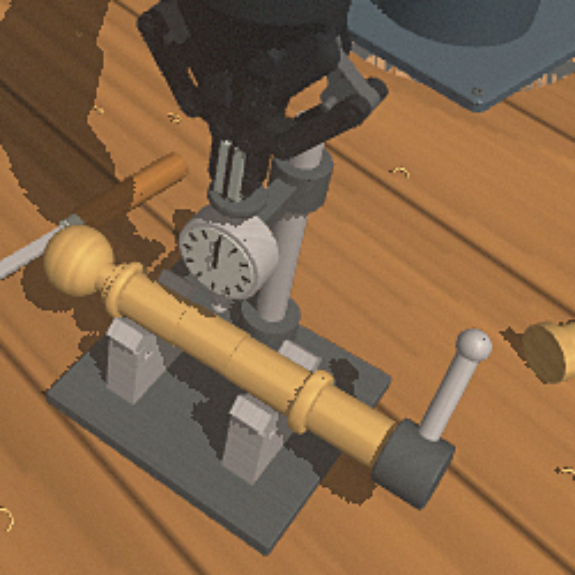

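```bash
python3 - <<'E'
from h import *
from scipy.spatial.transform import Rotation as R
p=manip.read_camera("scene");w=cloud(p)
s=manip.read_state();print(s["tool_pos"],s["joint_pos"],s["ft_force"],s["tau"],s["time_s"])
for z in(213.5,196,175,171):print(z,proj(p,[526,198.6,z]))
for u,v in[(413,269),(398,268),(405,259),(409,257),(409,285),(445,250),(400,292)]:print(u,v,w[v-1:v+2,u-1:u+2].reshape(-1,3).mean(0).round(1))
q=manip.read_camera("top");cv2.imwrite("pics/top2.png",q["color"][150:350,50:290,::-1].repeat(3,0).repeat(3,1))
E
```

```text
[526.33031203 198.8507486  196.18861755] [-0.46817275  0.4361415   0.03454736  1.77994202 -0.01823162  0.9259969
  1.39216494] [-0.60822082 -0.20980441  1.16048753] [ 2.55967062e-01 -6.17149472e+01  2.09140912e+00 -2.51089346e+01
  1.52127282e-01 -1.32531789e-01 -1.38555329e-04] 5.15
213.5 [412.37791658 256.22464092]
196 [410.69572285 266.60422879]
175 [408.76586406 278.51197672]
171 [408.40872135 280.71564338]
413 269 [533.1 208.5 203.7]
398 268 [401.3  67.4  20.2]
405 259 [537.7 197.8 214.8]
409 257 [535.9 201.9 220.1]
409 285 [535.5 208.4 177.2]
445 250 [451.5 190.6 178.4]
400 292 [538.  197.9 156.9]
```

View pics/top2.png

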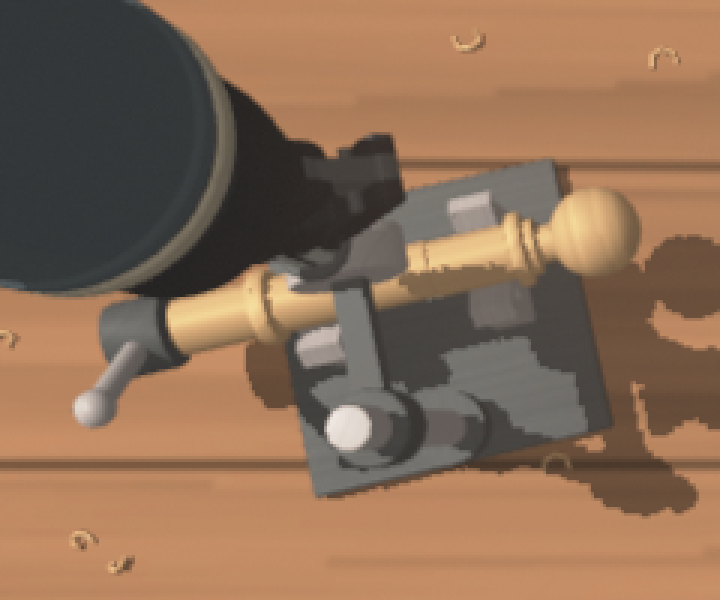

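The pad top is at only about 204 mm. The fingertips show about 32 mm higher than the tool frame data says, in both pictures, and the pad moved just 10 mm. I keep pressing in small steps, watching the force.

Request:
{"api": "send_rows", "payload": {"grip": [1, 1, 1, 1, 1, 1], "travel": [[0, 0, -3], [0, 0, -3], [0, 0, -3], [0, 0, -3], [0, 0, 0], [0, 0, 0]], "turn": [[0, 0, 0], [0, 0, 0], [0, 0, 0], [0, 0, 0], [0, 0, 0], [0, 0, 0]]}}

```text
time_s: 5.8
tool_pos: [526.3, 198.7, 184.1]
ee_rot: [0.387, -3.117, 0.0]
ft_force: [0.5, -0.1, 0.2]
opening: -0.2
finger_force: 0.0
```

```bash
python3 - <<'E'
from h import *
p=manip.read_camera("scene");w=cloud(p)
a=w[200:300,385:440].reshape(-1,3); c=p["color"][200:300,385:440].reshape(-1,3)
m=(np.abs(a[:,0]-528)<20)&(np.abs(a[:,1]-199)<25)
for z in range(250,140,-5):
    k=m&(a[:,2]>z-5)&(a[:,2]<=z)
    if k.sum():print(z,k.sum(),a[k].min(0).round(),a[k].max(0).round(),c[k].mean(0).round())
cv2.imwrite("pics/scene4.png",cv2.resize(p["color"][200:330,340:500,::-1],None,fx=4,fy=4))
E
```

```text
250 221 [509. 174. 245.] [547. 224. 250.] [51. 46. 42.]
245 163 [513. 175. 240.] [547. 224. 245.] [51. 45. 42.]
240 123 [527. 174. 235.] [545. 222. 240.] [50. 45. 42.]
235 55 [528. 180. 230.] [540. 218. 235.] [52. 45. 40.]
230 66 [527. 187. 225.] [539. 214. 230.] [90. 86. 79.]
225 68 [517. 187. 220.] [538. 214. 225.] [77. 74. 68.]
220 85 [517. 187. 215.] [538. 214. 220.] [75. 71. 65.]
215 73 [516. 187. 210.] [539. 214. 215.] [79. 74. 68.]
210 76 [517. 188. 205.] [539. 214. 210.] [78. 74. 68.]
205 68 [516. 187. 200.] [539. 213. 205.] [82. 77. 70.]
200 40 [530. 189. 195.] [539. 211. 200.] [100.  96.  88.]
195 173 [511. 188. 190.] [541. 217. 195.] [91. 89. 84.]
190 59 [515. 191. 186.] [542. 216. 190.] [77. 74. 70.]
185 1 [538. 205. 185.] [538. 205. 185.] [69. 64. 60.]
180 5 [528. 202. 175.] [531. 206. 177.] [103.  94.  88.]
175 120 [515. 189. 170.] [538. 215. 175.] [150. 141. 134.]
170 199 [511. 183. 165.] [540. 221. 170.] [162. 152. 144.]
165 157 [510. 178. 160.] [542. 224. 165.] [148. 140. 131.]
160 93 [509. 177. 155.] [542. 224. 160.] [139. 132. 123.]
155 71 [509. 179. 150.] [542. 224. 155.] [134. 128. 118.]
150 47 [535. 178. 145.] [542. 207. 150.] [126. 120. 110.]
145 31 [538. 178. 140.] [542. 196. 145.] [138. 133. 123.]
```

View pics/scene4.png

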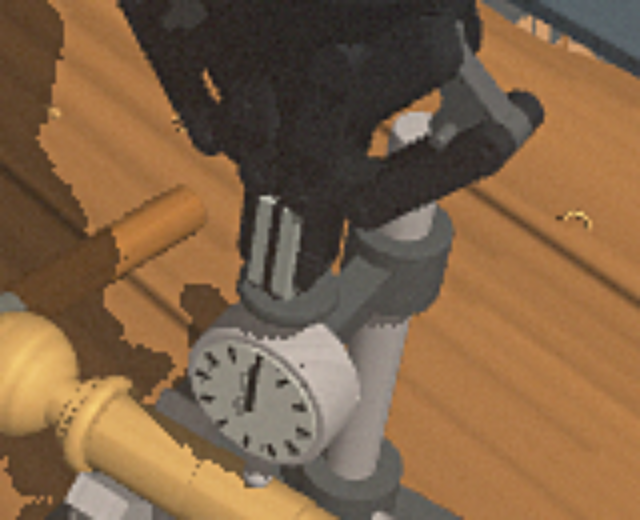

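Pad top is now ~194 mm with the fingers squarely on it, and the dial has not moved yet. About 19 mm to go.

Request:
{"api": "send_rows", "payload": {"grip": [1, 1, 1, 1, 1, 1, 1], "travel": [[0, 0, -3], [0, 0, -3], [0, 0, -3], [0, 0, -3], [0, 0, -3], [0, 0, -2], [0, 0, 0]], "turn": [[0, 0, 0], [0, 0, 0], [0, 0, 0], [0, 0, 0], [0, 0, 0], [0, 0, 0], [0, 0, 0]]}}

```text
time_s: 6.55
tool_pos: [526.5, 198.8, 168.2]
ee_rot: [-0.387, 3.117, 0.0]
ft_force: [-1.9, -1.1, 11.4]
opening: 0.2
finger_force: 5.4
```

Request:
{"api": "send_rows", "payload": {"grip": [1, 1, 1], "travel": [[0, 0, -1], [0, 0, -1], [0, 0, 0]], "turn": [[0, 0, 0], [0, 0, 0], [0, 0, 0]]}}

```text
time_s: 6.85
tool_pos: [526.6, 198.8, 168.0]
ee_rot: [-0.387, 3.116, 0.001]
ft_force: [-9.0, -3.2, 29.3]
opening: -0.1
finger_force: 14.9
```

```bash
cat >> h.py <<'E'
def padz():
    p=manip.read_camera("scene");w=cloud(p)
    a=w[240:320,385:450].reshape(-1,3); a=a[(np.hypot(a[:,0]-526,a[:,1]-198.6)<17)&(a[:,2]>150)&(a[:,2]<215)]
    h,e=np.histogram(a[:,2],np.arange(150,216,2)); print(list(zip(e[:-1].astype(int),h)))
    return p
E
python3 - <<'E'
from h import *
padz(); s=manip.read_state(); print(s["tool_pos"],s["ft_force"])
E
```

```text
[(np.int64(150), np.int64(46)), (np.int64(152), np.int64(60)), (np.int64(154), np.int64(91)), (np.int64(156), np.int64(30)), (np.int64(158), np.int64(6)), (np.int64(160), np.int64(1)), (np.int64(162), np.int64(0)), (np.int64(164), np.int64(0)), (np.int64(166), np.int64(0)), (np.int64(168), np.int64(1)), (np.int64(170), np.int64(13)), (np.int64(172), np.int64(23)), (np.int64(174), np.int64(115)), (np.int64(176), np.int64(36)), (np.int64(178), np.int64(10)), (np.int64(180), np.int64(12)), (np.int64(182), np.int64(21)), (np.int64(184), np.int64(21)), (np.int64(186), np.int64(28)), (np.int64(188), np.int64(30)), (np.int64(190), np.int64(26)), (np.int64(192), np.int64(26)), (np.int64(194), np.int64(33)), (np.int64(196), np.int64(29)), (np.int64(198), np.int64(31)), (np.int64(200), np.int64(22)), (np.int64(202), np.int64(36)), (np.int64(204), np.int64(28)), (np.int64(206), np.int64(30)), (np.int64(208), np.int64(25)), (np.int64(210), np.int64(22)), (np.int64(212), np.int64(27))]
[526.61925986 198.82794405 168.00437156] [-9.1975361  -3.7426797  29.99996739]
```

The indicator is at its stop: pad top 175 mm, force rising. I lift off and move to the bar's column side.

Request:
{"api": "send_rows", "payload": {"grip": [1, 1, 1, 1, 1, 1, 1, 1, 1, 1], "travel": [[0, 0, 2], [0, 0, 8], [0, 0, 20], [0, 0, 20], [0, 0, 20], [-10, 10, 0], [-20, 20, 0], [-25, 25, 0], [-25, 25, 0], [-27, 27, 0]], "turn": [[0, 0, 0], [0, 0, 0], [0, 0, 0], [0, 0, 0], [0, 0, 0], [0, 0, 0], [0, 0, 0], [0, 0, 0], [0, 0, 0], [0, 0, 0]]}}

```text
time_s: 7.9
tool_pos: [417.9, 306.6, 234.9]
ee_rot: [0.387, -3.117, 0.001]
ft_force: [0.0, 0.2, 0.5]
opening: 0.1
finger_force: 0.0
```

Request:
{"api": "send_rows", "payload": {"grip": [1, 1, 1, 1, 1, 1], "travel": [[0, 0, -20], [0, 0, -25], [0, 0, -25], [0, 0, -25], [0, 0, -15], [0, 0, 0]], "turn": [[0, 0, 0], [0, 0, 0], [0, 0, 0], [0, 0, 0], [0, 0, 0], [0, 0, 0]]}}

```text
time_s: 8.5
tool_pos: [417.6, 305.2, 123.2]
ee_rot: [0.388, -3.114, 0.004]
ft_force: [0.3, 0.2, 0.7]
opening: -0.4
finger_force: 0.0
```

```bash
python3 - <<'E'
from h import *
p=padz(); s=manip.read_state(); print(s["tool_pos"],s["ft_force"],s["time_s"])
cv2.imwrite("pics/scene5.png",cv2.resize(p["color"][200:440,320:580,::-1],None,fx=2.5,fy=2.5))
E
```

```text
[(np.int64(150), np.int64(48)), (np.int64(152), np.int64(64)), (np.int64(154), np.int64(86)), (np.int64(156), np.int64(31)), (np.int64(158), np.int64(5)), (np.int64(160), np.int64(3)), (np.int64(162), np.int64(0)), (np.int64(164), np.int64(0)), (np.int64(166), np.int64(0)), (np.int64(168), np.int64(4)), (np.int64(170), np.int64(11)), (np.int64(172), np.int64(21)), (np.int64(174), np.int64(228)), (np.int64(176), np.int64(111)), (np.int64(178), np.int64(1)), (np.int64(180), np.int64(0)), (np.int64(182), np.int64(0)), (np.int64(184), np.int64(0)), (np.int64(186), np.int64(0)), (np.int64(188), np.int64(0)), (np.int64(190), np.int64(0)), (np.int64(192), np.int64(0)), (np.int64(194), np.int64(0)), (np.int64(196), np.int64(0)), (np.int64(198), np.int64(0)), (np.int64(200), np.int64(0)), (np.int64(202), np.int64(0)), (np.int64(204), np.int64(0)), (np.int64(206), np.int64(0)), (np.int64(208), np.int64(0)), (np.int64(210), np.int64(0)), (np.int64(212), np.int64(0))]
[418.3772968  305.64287731 124.51245604] [-0.76275954 -0.1037983   0.35188334] 8.55
```

View pics/scene5.png

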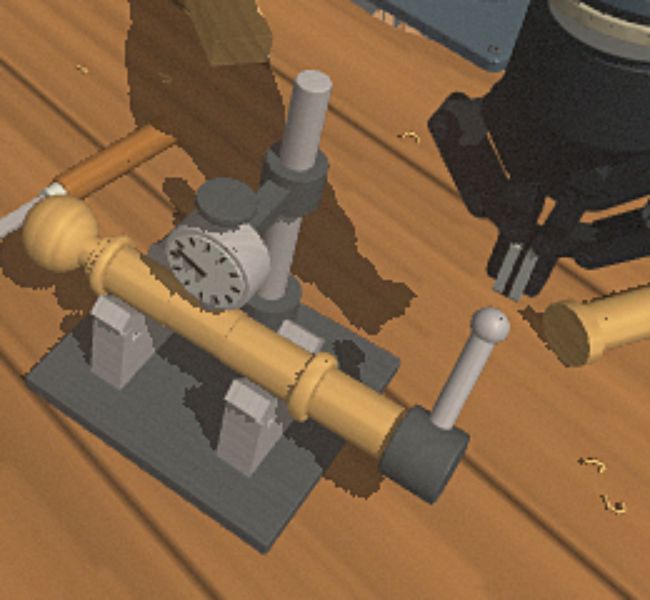

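The indicator stays down (175 mm) and the dial has turned. The fingertips (515,295 in the crop) stand behind the knob (490,327), so I swing the bar now.

Request:
{"api": "send_rows", "payload": {"grip": [1, 1, 1, 1, 1, 1, 1, 1, 1, 1], "travel": [[5, 1, -4], [10, 2.5, 0], [10, 2.5, 0], [10, 2.5, 0], [10, 2.5, 0], [10, 2.5, 0], [10, 2.5, 0], [10, 2.5, 0], [10, 2.5, 0], [0, 0, 0]], "turn": [[0, 0, 0], [0, 0, 0], [0, 0, 0], [0, 0, 0], [0, 0, 0], [0, 0, 0], [0, 0, 0], [0, 0, 0], [0, 0, 0], [0, 0, 0]]}}

```text
time_s: 9.55
tool_pos: [506.1, 327.0, 121.2]
ee_rot: [-0.386, 3.117, 0.0]
ft_force: [0.2, 0.1, -0.0]
opening: 0.3
finger_force: 0.0
```

```bash
python3 - <<'E'
from h import *
p=manip.read_camera("scene"); s=manip.read_state(); print(s["tool_pos"],s["ft_force"],s["time_s"])
cv2.imwrite("pics/scene6.png",cv2.resize(p["color"][200:440,320:580,::-1],None,fx=2.5,fy=2.5))
E
```

```text
[505.35312807 326.94181874 121.25272689] [ 0.13537389 -0.17853678 -0.10122746] 9.6
```

View pics/scene6.png

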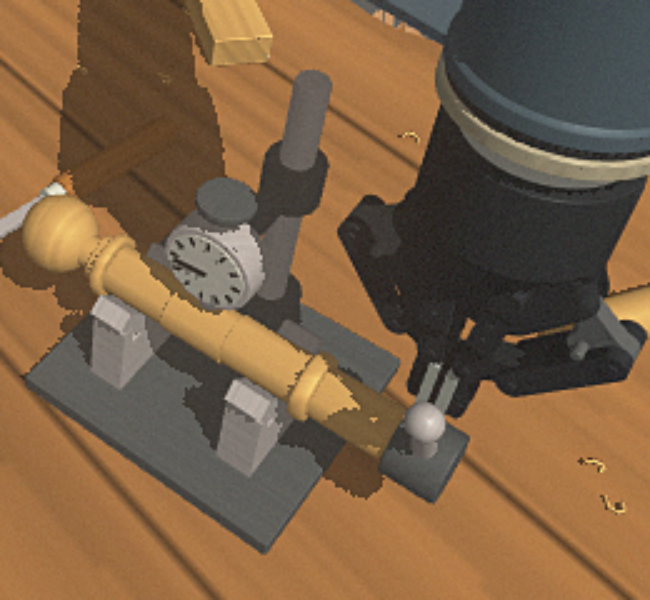

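The bar is over and leaning towards +x, knob at (426,423) in the crop. About 24 mm more, then back off and retreat.

Request:
{"api": "send_rows", "payload": {"grip": [1, 1, 1, 1, 1, 1], "travel": [[6, 1.5, 0], [6, 1.5, 0], [6, 1.5, 0], [5, 1.5, 0], [0, 0, 0], [0, 0, 0]], "turn": [[0, 0, 0], [0, 0, 0], [0, 0, 0], [0, 0, 0], [0, 0, 0], [0, 0, 0]]}}

```text
time_s: 10.2
tool_pos: [527.8, 333.0, 121.5]
ee_rot: [-0.387, 3.117, 0.001]
ft_force: [0.9, 0.1, -0.4]
opening: 0.1
finger_force: 0.0
```

Request:
{"api": "send_rows", "payload": {"grip": [1, 1, 1, 1, 1, 1, 1, 1], "travel": [[-10, -2.5, 0], [-20, -5, 0], [-20, -5, 0], [0, 0, 25], [0, 0, 40], [0, 0, 40], [-20, 40, 0], [-20, 40, 0]], "turn": [[0, 0, 0], [0, 0, 0], [0, 0, 0], [0, 0, 0], [0, 0, 0], [0, 0, 0], [0, 0, 0], [0, 0, 0]]}}

```text
time_s: 11.0
tool_pos: [437.7, 400.5, 228.5]
ee_rot: [-0.382, 3.115, 0.003]
ft_force: [0.1, 0.6, -0.6]
opening: 0.2
finger_force: 0.0
```

```bash
python3 - <<'E'
from h import *
p=padz(); w=cloud(p); s=manip.read_state(); print(s["tool_pos"],s["ft_force"],s["time_s"])
a=w[300:440,440:540].reshape(-1,3)
d=a[:,:2]-[526,198.6]; lx=d@[.969,.246]; ly=d@[-.246,.969]
m=(abs(ly-130)<12)&(lx>25)&(lx<90)&(a[:,2]>100)&(a[:,2]<165); print(m.sum())
if m.sum()>10:
    from scipy.optimize import least_squares
    k=m&(np.hypot(lx,a[:,2]-75)>68)
    b=np.stack([lx,ly,a[:,2]],-1)[k]; r=least_squares(lambda c:np.linalg.norm(b-c,axis=1)-9,b.mean(0)-[4,0,4],loss="soft_l1").x; print(r,"theta",np.arctan2(r[0],r[2]-75))
cv2.imwrite("pics/scene7.png",cv2.resize(p["color"][200:440,320:580,::-1],None,fx=2.5,fy=2.5))
E
```

```text
[(np.int64(150), np.int64(49)), (np.int64(152), np.int64(59)), (np.int64(154), np.int64(78)), (np.int64(156), np.int64(45)), (np.int64(158), np.int64(3)), (np.int64(160), np.int64(3)), (np.int64(162), np.int64(0)), (np.int64(164), np.int64(0)), (np.int64(166), np.int64(0)), (np.int64(168), np.int64(3)), (np.int64(170), np.int64(11)), (np.int64(172), np.int64(19)), (np.int64(174), np.int64(224)), (np.int64(176), np.int64(116)), (np.int64(178), np.int64(0)), (np.int64(180), np.int64(0)), (np.int64(182), np.int64(0)), (np.int64(184), np.int64(0)), (np.int64(186), np.int64(0)), (np.int64(188), np.int64(0)), (np.int64(190), np.int64(0)), (np.int64(192), np.int64(0)), (np.int64(194), np.int64(0)), (np.int64(196), np.int64(0)), (np.int64(198), np.int64(0)), (np.int64(200), np.int64(0)), (np.int64(202), np.int64(0)), (np.int64(204), np.int64(0)), (np.int64(206), np.int64(0)), (np.int64(208), np.int64(0)), (np.int64(210), np.int64(0)), (np.int64(212), np.int64(0))]
[431.00471251 409.73425457 227.45796819] [-5.2437431   7.22158572 -0.44186307] 11.05
241
[ 54.23033102 131.30851813 130.19289631] theta 0.7766016722011194
```

View pics/scene7.png

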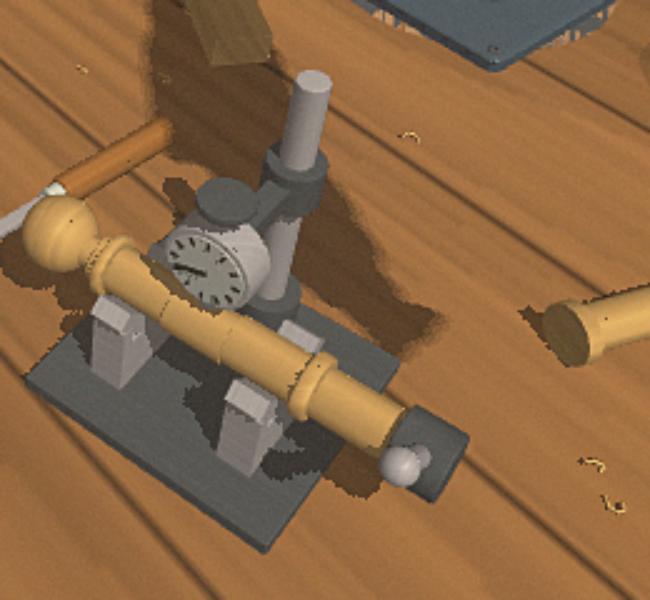

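The bar leans 0.78 rad (knob at 402,466 in the crop), the indicator is down at 175 mm, and the gripper is clear.

Request:
{"api": "send_rows", "payload": {"grip": [1, 1, 1], "travel": [[0, 0, 0], [0, 0, 0], [0, 0, 0]], "turn": [[0, 0, 0], [0, 0, 0], [0, 0, 0]]}}

```text
time_s: 11.35
tool_pos: [437.8, 399.0, 226.4]
ee_rot: [-0.385, 3.118, -0.001]
ft_force: [-0.3, 0.1, 0.3]
opening: 0.0
finger_force: 0.0
```

```bash
python3 -c "
from workcell import manip
print(manip.read_state()['ft_force']);print(manip.hand_in())"
```

```text
[-0.27690577  0.06729148  0.2526458 ]
the job is handed in; nothing more can be done
None
```

I handed in the job at about 11.4 s: the ball station's indicator is down at its stop (pad top about 175 mm), the cross bar leans about +0.78 rad (45°), the arm is clear, and I never moved near the other station; the hand-in returned no verdict.

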